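# Shift the coil winder into third and start it

## Task

Put the coil winder into third gear: with the fingertips push the red-knobbed lever along its slot to the cross slot of the H-shaped gate, across to the right, then forward, away from the robot, fully home into the far right slot (three green pips), without letting it run into the fourth slot (near right). Then, and only then, press the green start button right down and let go. Leave the lever in third, and do not shift, lift or knock over the loose things on the deck and bench.

Things in the scene. Friction and masses are not known exactly. Their poses are not given: they have to be found in the camera images.
- winder: Fixed coil winder, blue case 260 (x) by 420 mm (y), deck 84 mm above the bench. Origin: centre of footprint, at bench height. +x is forward, away from the robot, +y left; the gate follows these axes. Winding head 100 x 120 mm, top at 154 mm, centred at x 70, y -130; bobbin spindle along y at x 85, out to y +75, top at 146 mm; nothing else on or fixed to the deck but the lever rises over 130 mm.
- gate_centre (a point): Middle of the cross slot, on top of the aluminium gate plate, 92 mm above the bench, at x -30, y +60 mm on the winder. Legs run along x, 20 mm left and right of it. Slots: first far left (1 pip), second near left (2), third far right (3 green pips), fourth near right (4). Slots 16 to 18 mm wide guide the 10 mm shaft. The lever's pivot is 62 mm straight below this point.
- lever_knob (a point): Centre of the lever's red ball knob (36 mm diameter), 150 mm from the pivot: 180 mm above the bench upright, 162 mm in a slot's end, there 53 mm fore or aft and 40 to 51 mm left or right of the gate centre. It crosses between the legs only while within about 9 mm of the gate centre fore and aft. Starts anywhere along the left leg; 1 to 2 N moves it and it stays where left.
- gear_across (a joint): Lean of the lever to the right, rad: -0.37 hard left, 0 middle, +0.37 hard right; in the legs it has play from 0.29 to 0.37 either side. The hinge lies along the winder's x, through the pivot.
- gear_fore (a joint): Lean of the lever forward (winder's +x), rad: -0.36 at a slot's near end, 0 in the cross slot (play -0.06 to 0.06), +0.36 at the far end. Hinge along y, turning with gear_across. Knob from the pivot in the winder's axes, mm: x = 150 sin(fore), y = -150 cos(fore) sin(across), z = 150 cos(fore) cos(across).
- start_top (a point): Centre of the top of the round green start button (32 mm diameter) on the near right of the winder's deck; pressed straight down.
- start (a joint): Travel of the start button, m: 0 out, 0.006 right down; a spring returns it; about 4 N presses it down.
- spool_copper: Loose full copper spool, 42 mm diameter, 35 mm high, standing on the deck between gate and button. Origin under its centre.
- spool_amber: Loose orange spool, 42 mm diameter, 35 mm high, standing on the deck left of the gate. Origin under its centre.
- mug: Loose blue mug, 80 mm diameter, 90 mm high, on the bench at the left. Origin under its centre.
- jar: Loose white jar with black cap, 64 mm diameter, 100 mm high, on the bench at the left. Origin under its centre.
- screwdriver: Loose screwdriver with yellow handle, lying on the bench at the right.
- meter: Loose yellow hand meter, 150 x 80 x 36 mm, lying on the bench at the right. Origin under its centre.
- parts_tray: Loose grey parts tray, 100 x 150 x 30 mm, on the bench near the robot at the left. Origin under its centre.

How it is judged:
By the outcome, as a careful person would: the job done as asked, in the order asked, and still so for the second after the job is handed in, with the robot touching nothing.
It also fails if it takes over 64 s, if anything falls off the work surface, if the arm or the gripper's body presses on something with over 40 N, if the wrist force passes 120 N, or if a joint passes its speed limit or range.

## Robot

A 6-joint arm with a two-finger parallel gripper is mounted at the origin on the work surface. World frame = base frame: x ahead of the robot, y to its left, z up, the work surface at z = 0. Lengths are in mm, angles in rad, forces in N, time in s.
With the tool pointing down it reaches from about 400 to 825 mm from the base axis. Payload 7 kg.
Tool frame: the origin (TCP) lies on the front face of the gripper's body, between the roots of the fingers; the fingertips stand 73 mm ahead of it and the grasp point (between the pads) lies 54 mm ahead of it (finger_overhang is the z of the fingertips in the tool frame, in mm); z points along the fingers, y is the direction in which the jaws open and shut (so a half turn about z gives the same grasp; the last joint's range is limited). The gripper opens to 85 mm and grips with 20 to 120 N. Pads are 22 mm wide; open, the fingers measure 114 mm over their backs; the gripper's body (76 mm by 85 mm) begins 54 mm behind the grasp point. The pads swing forward as they close: fully open they stand 13 mm farther back than shut.
Start: joints at [-0.988, 0.359, 0.012, 0, -1.224, -0.288], TCP at [196.094, -645.866, 303.902] pointing down, gripper open.
Joint ranges: [-3.07, 3.07], [-1.43, 2.12], [-1.02, 1.25], [-3.03, 1.67], [-3.05, -0], [-3.03, 3.03]. Speed limits (rad/s): [2.39, 2.39, 3.01, 3.14, 3.14, 3.14].

## Interface

Orientations are given as a rotation vector (axis times angle).
In Python, from cell import * gives the robot as it stands.
- The arm moves only by the tool servo_tool, never from a script. Its argument "targets" is text: rows parted by semicolons, each of 7 numbers parted by spaces: the opening, from 0 (shut) to 1 (fully open), then the shift along the world's x, y, z in cm, then the turn, a rotation vector about the world's x, y, z in degrees. In form: gripper x y z ax ay az; .... A call has 1 to 20 rows; each row is the pose to reach, as a shift and turn from the pose commanded when the call began; what a row does not reach only later rows make up. A row lasts 1/8 s, in which the tool goes at most 62.5 mm and 10.7 degrees, less where a joint would pass 70% of its speed; a pose out of reach is approached as far as the arm can. A call with a gripper value outside its range is refused whole. The fingers move at their own pace and stop on an object; "grip_force" is the grip in N (left out, the last holds). Time passes only in rows, so rows that repeat a pose let the fingers close. It gives the time, the measured TCP pose, the force and the opening at its end, in the units of the state.
- state(): the state, without advancing time (a new reading comes with each control period).
- capture(name): name is "side" or "top" or "wrist"; returns a dict with "pixels" (420x560x3 uint8, red, green, blue), "fx", "fy", "cx", "cy" (pixels), "R" (3x3) and "t" (3): a world point X has camera coordinates R X + t; the wrist camera has in their place "mount" (4x4, takes a point from camera to tool coordinates, whose origin is the TCP and whose axes are the flange's). Camera axes: x right, y down, z forward; pixel columns grow to the right and rows downward; lengths in mm; the calibration is good to about 2 mm. A picture is of the moment at which its call begins: read the wrist's pose just before it. There is no depth.
- hand_in(): hands the job in, once; it reports no verdict.
The state is a dict: "time_s": time; "joints": joint angles; "dq": joint speeds; "joint_torque": joint torques, N m; "position": TCP position; "tool_rot": TCP orientation; "ft_force": force on the tool from outside, world axes, zero at the start; "moment": the same for the moment, N m; "grip_width": finger opening in mm.
Only numpy, scipy, OpenCV 4.12 (cv2) and the standard library are available. Lean on these libraries where they do the work, as an engineer would, in place of code of your own. Each camera call takes 0.05 s, during which the arm holds its last target.

## Working session

There is one attempt and no reset: what is moved stays moved. The work goes in short steps, Python scripts to look and compute and a tool call to move; the robot and the scene stay as the last step left them, time stands still between calls to the robot, and variables do not carry over. Pictures are saved under pics/ and viewed, and the job is handed in when it is done.

Besides the shell and the picture viewer there is one more tool, called as a command line: name --argument value ..., lists and objects as JSON in quotes. servo_tool: Moves the arm, as the interface text tells. Its arguments: {"type":"object","properties":{"targets":{"type":"string"},"grip_force":{"type":"number"}},"required":["targets"]}

```bash
mkdir -p pics; ls
python3 - <<'E'
from cell import *
import cv2,json
print(state())
for n in("side","top","wrist"):
    c=capture(n); cv2.imwrite(f"pics/{n}0.png",c["pixels"][:,:,::-1])
    print(n,{k:(v.tolist() if hasattr(v,'tolist') else v) for k,v in c.items() if k!="pixels"})
E
```

```text
pics
{'time_s': 0.0, 'joints': array([-9.87882567e-01,  3.59385294e-01,  1.10465144e-02, -3.41354382e-04,
       -1.22406583e+00, -2.88070193e-01]), 'dq': array([ 0.00055182,  0.00030168,  0.00021394, -0.00050355,  0.00027111,
       -0.00042718]), 'joint_torque': array([-1.13851598e-03, -5.83318090e+01,  2.93412459e+01,  6.93649024e+00,
       -6.26463836e-03, -2.23472620e-05]), 'position': array([ 196.00883619, -645.54113875,  302.96080663]), 'tool_rot': array([ 4.61225754e-01, -3.10715859e+00, -2.50284917e-03]), 'ft_force': array([-0.49059771, -0.55120349,  0.48503723]), 'moment': array([-0.03797944, -0.0480497 , -0.01050811]), 'grip_width': 85.29875600316602}
side {'fx': 428.08265787614016, 'fy': 428.08265787614016, 'cx': 279.32159628163976, 'cy': 215.98518850246458, 'R': [[-0.8728166155419035, -0.4879785096184839, 0.008254076841203986], [-0.3432834123126073, 0.601812343102644, -0.7210952797795296], [0.34691159459578425, -0.6322174292439501, -0.692786740415246]], 't': [357.88956179079156, 247.9457979352979, 1224.417415727388]}
top {'fx': 461.2610494362977, 'fy': 461.2610494362977, 'cx': 278.5676529540468, 'cy': 205.10476746970704, 'R': [[-0.014506149961455748, -0.9997883539138933, -0.014588316950345924], [-0.9819906892208499, 0.01699348976894944, -0.1881635129057539], [0.1883715952495412, 0.011596063281157233, -0.9820293648458392]], 't': [18.63156571249383, 448.23546405175637, 1496.609804914866]}
wrist {'fx': 343.48014394182167, 'fy': 343.48014394182167, 'cx': 281.92192463386493, 'cy': 208.70387069269785, 'mount': [[0.0008219777333618447, -0.9549496136684744, -0.29676684401569786, 76.4635406967608], [0.999998564900587, 0.0012245777643845822, -0.0011707288609561018, -0.870834577227142], [0.0014814011518687264, -0.2967654558127188, 0.9549492497964996, -69.49807682126064], [0.0, 0.0, 0.0, 1.0]]}
```

View pics/side0.png

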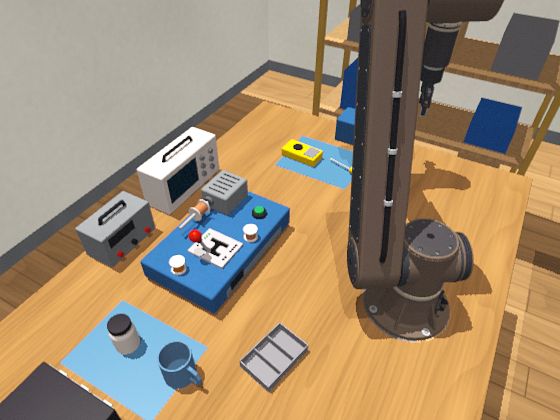

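View pics/top0.png

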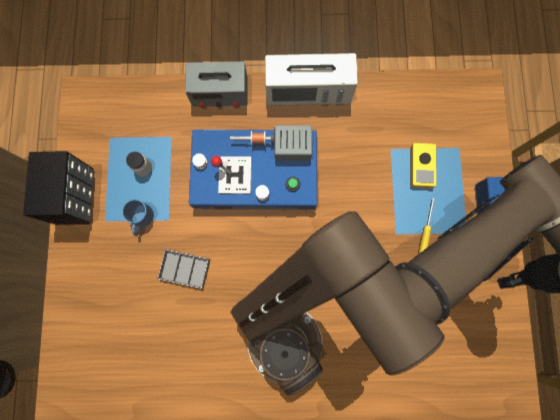

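The knob is at top pixel (216,161), in the far-left leg. The button is at (293,184), the copper spool at (262,192), the amber spool at (199,160). I'll zoom in to measure these.

Run:
```python
import cv2
a=cv2.imread("pics/top0.png")[120:220,180:330]; cv2.imwrite("pics/topz.png",cv2.resize(a,None,fx=5,fy=5,interpolation=cv2.INTER_CUBIC))
a=cv2.imread("pics/side0.png")[165:310,140:300]; cv2.imwrite("pics/sidez.png",cv2.resize(a,None,fx=4,fy=4,interpolation=cv2.INTER_CUBIC))
```

```text
(no output)
```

View pics/topz.png

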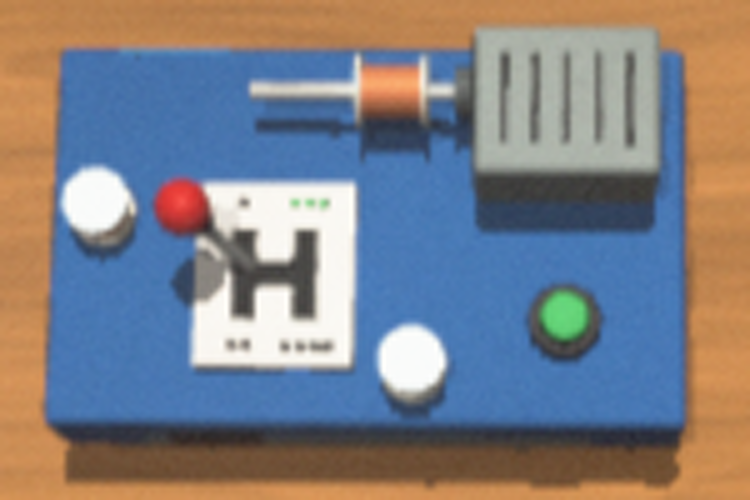

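View pics/sidez.png

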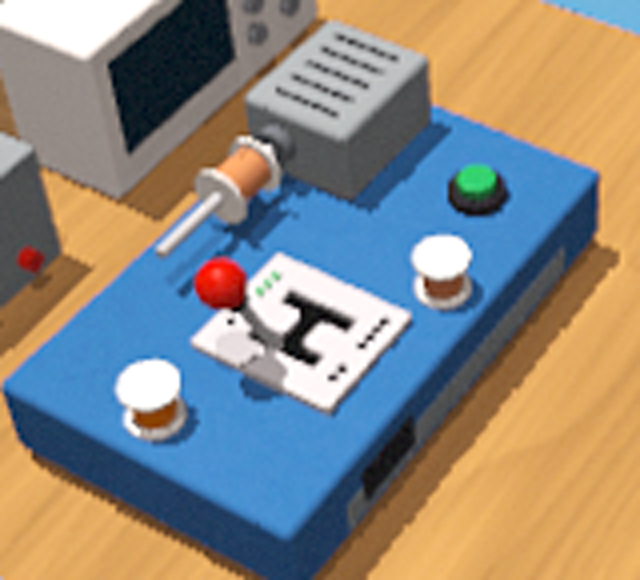

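```bash
cat > h.py <<'E'
import numpy as np
from scipy.optimize import least_squares
from cell import *
_c={}
def cam(n):
    if n not in _c: _c[n]=capture(n)
    return _c[n]
def proj(c,X):
    p=c["R"]@np.array(X,float)+np.array(c["t"]).ravel(); return np.array([c["fx"]*p[0]/p[2]+c["cx"],c["fy"]*p[1]/p[2]+c["cy"]])
def onz(c,uv,z):
    d=np.array(c["R"]).T@[(uv[0]-c["cx"])/c["fx"],(uv[1]-c["cy"])/c["fy"],1]; o=-np.array(c["R"]).T@np.array(c["t"]).ravel()
    return o+d*(z-o[2])/d[2]
def tri(obs):
    return least_squares(lambda X:np.concatenate([proj(c,X)-uv for c,uv in obs]),[500,0,120])
tz=lambda x,y:((x+.5)/5-.5+180,(y+.5)/5-.5+120)
sz=lambda x,y:((x+.5)/4-.5+140,(y+.5)/4-.5+165)
E
python3 - <<'E'
from h import *
np.set_printoptions(precision=1,suppress=True)
T=cam("top");S=cam("side")
obs=[(T,tz(*p),q) for p,q in [((62,52),(130,210,84)),((682,54),(130,-210,84)),((684,430),(-130,-210,84)),((47,427),(-130,210,84)),((275,272),(-30,60,92))]]
obs+=[(S,sz(*p),q) for p,q in [((598,178),(-130,-210,84)),((290,540),(-130,210,84)),((8,388),(130,210,84)),((315,327),(-30,60,92))]]
def W(p,q):
    c,s=np.cos(p[2]),np.sin(p[2]);return [p[0]+c*q[0]-s*q[1],p[1]+s*q[0]+c*q[1],q[2]]
f=lambda p:np.concatenate([proj(c,W(p,q))-uv for c,uv,q in obs])
for o in (obs,obs[:5],obs[5:]):
    r=least_squares(lambda p:np.concatenate([proj(c,W(p,q))-uv for c,uv,q in o]),[550,60,0]);print(r.x[:2],np.degrees(r.x[2]),r.fun)
r=least_squares(f,[550,60,0]); p=r.x
for n,a,b in [("knob",(181,207),(220,284)),("btn",(565,315),(477,179))]:
    k=tri([(T,tz(*a)),(S,sz(*b))]);
    c,s=np.cos(p[2]),np.sin(p[2]);d=k.x-[p[0],p[1],0]
    print(n,k.x,k.fun,"winder:",[c*d[0]+s*d[1],-s*d[0]+c*d[1]])
for n,q,z in [("copper",(412,360),119),("amber",(97,200),119),("knob160",(181,207),165),("btn",(565,315),98)]:
    print(n,onz(T,tz(*q),z))
for n,q,z in [("copper",(441,258),119),("amber",(149,385),119),("btn",(477,179),98)]:
    print(n,onz(S,sz(*q),z))
print("gate",W(p,(-30,60,92)))
E
```

```text
[567.3  92.5] -1.1442610750071565 [-0.5  0.3  0.6 -0.1  1.   1.1 -0.8  1.3  0.1  2.   1.5 -2.5  0.4 -0.3
 -2.7 -1.1 -2.8  0. ]
[570.5  92.8] -1.3208295000897434 [-0.5 -0.8  0.6 -0.8  0.8  0.3 -1.   0.2 -0.   1. ]
[563.3  93.2] -1.2899049432615801 [ 2.5 -1.9  1.3  0.6 -1.8 -0.5 -1.8  0.7]
knob [565.9 203.  169.7] [ 0.2  0.5 -0.5 -0.1] winder: [np.float64(-3.6138987788950327), np.float64(110.47602711472197)]
btn [508.2 -36.6 101.3] [ 0.3  0.7 -0.7 -0.2] winder: [np.float64(-56.57430227606076), np.float64(-130.22857573306575)]
copper [478.6  62.8 119. ]
amber [588.3 266.1 119. ]
knob160 [569.  204.5 165. ]
btn [511.4 -35.7  98. ]
copper [474.2  65.6 119. ]
amber [583.4 268.1 119. ]
btn [507.6 -39.9  98. ]
gate [np.float64(538.5485683779049), np.float64(153.1057127239865), 92]
```

servo_tool --targets "0 6 14 3 0 0 -4; 0 11 26 3 0 0 -8; 0 17 38 3 0 0 -13; 0 22 50 3 0 0 -18; 0 27 64 3 0 0 -18; 0 32.7 76.6 3 0 0 -18; 0 32.7 76.6 3 0 0 -18; 0 32.7 76.6 3 0 0 -18; 0 32.7 76.6 3 0 0 -18; 0 32.7 76.6 3 0 0 -18; 0 32.7 76.6 3 0 0 -18; 0 32.7 76.6 3 0 0 -18; 0 32.7 76.6 3 0 0 -18; 0 32.7 76.6 3 0 0 -18; 0 32.7 76.6 3 0 0 -18; 0 32.7 76.6 3 0 0 -18; 0 32.7 76.6 3 0 0 -18" --grip_force 40

```text
time_s: 2.38
position: [522.7, 119.0, 334.2]
tool_rot: [0.032, 3.141, 0.0]
ft_force: [0.0, 0.6, 0.6]
grip_width: 0.2
```

Run:
```python
from cell import *
import cv2
s=state();print(s["time_s"],s["position"],s["tool_rot"],s["joints"],s["grip_width"])
c=capture("wrist"); cv2.imwrite("pics/w1.png",c["pixels"][:,:,::-1])
import pickle;pickle.dump((s,c),open("w1.pkl","wb"))
```

```text
2.375 [522.72561777 118.99860687 334.20817093] [3.23979216e-02 3.14114268e+00 3.81337027e-04] [ 5.89689163e-01  1.10060714e-01 -2.46552713e-01 -4.33930047e-05
 -1.21381234e+00 -2.18109771e+00] 0.15935875685752202
```

View pics/w1.png

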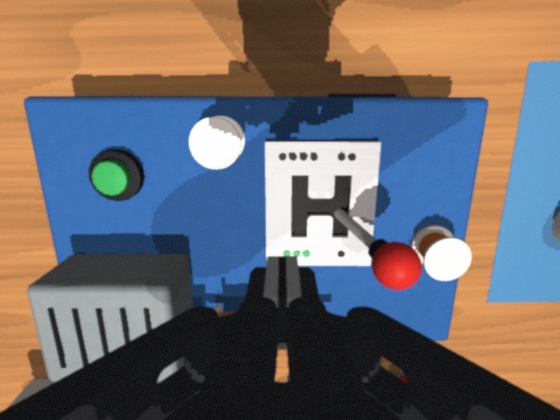

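```bash
cat >> h.py <<'E'
from scipy.spatial.transform import Rotation as Ro
def wcam(s,c):
    M=np.array(c["mount"]);Rt=Ro.from_rotvec(s["tool_rot"]).as_matrix()
    Rwc=Rt@M[:3,:3]; o=Rt@M[:3,3]+s["position"]
    return dict(c,R=Rwc.T,t=-Rwc.T@o)
E
python3 - <<'E'
from h import *
import pickle,cv2
np.set_printoptions(precision=1,suppress=True)
s,c=pickle.load(open("w1.pkl","rb"));C=wcam(s,c)
for n,uv,z in [("gate",(321,206),92),("legL far",(343,237),92),("legL near",(343,176),92),("legR far",(299,236),92),("legR near",(299,177),92),("pl",(265,142),92),("pl",(380,142),92),("pl",(378,266),92),("pl",(268,266),92),("knob",(396.5,266),167),("btn",(110,178.5),98),("btn",(110,178.5),101),("copper",(217,142),119),("amber",(444,256),119),("deck NR",(27,98),84),("deck NL",(487,98),84),("deck FL",(449,338),84)]:
    print(n,onz(C,uv,z))
T=cam("top");S=cam("side")
cv2.imwrite("pics/s1.png",S["pixels"][:,:,::-1])
for k in [tri([(T,tz(181,207)),(S,sz(220,284)),(C,(396.5,266))]),tri([(T,tz(565,315)),(S,sz(477,179)),(C,(110,178.5))])]: print(k.x,k.fun)
print("tips seen pred",proj(C,s["position"]+[0,0,-73]))
E
```

```text
gate [541.7 154.3  92. ]
legL far [573.7 176.2  92. ]
legL near [513.1 174.2  92. ]
legR far [571.8 133.3  92. ]
legR near [513.3 133.6  92. ]
pl [480.7 103.3  92. ]
pl [482.8 206.3  92. ]
pl [605.6 212.3  92. ]
pl [603.5 102.1  92. ]
knob [567.6 204.1 167. ]
btn [510.  -38.2  98. ]
btn [509.4 -36.6 101. ]
copper [477.   65.4 119. ]
amber [583.  263.5 119. ]
deck NR [ 438.9 -106.7   84. ]
deck NL [447.  300.8  84. ]
deck FL [699.2 298.6  84. ]
[566.1 203.  169.8] [ 0.2  0.4 -0.5 -0.2 -0.  -0. ]
[509.3 -36.9 100.5] [ 0.4  0.4 -1.  -0.2 -0.  -0.1]
tips seen pred [284.5 274.4]
```

servo_tool --targets "0 5 5 -2 0 0 0; 0 8.9 8.4 -4 0 0 0; 0 8.9 8.4 -4 0 0 0; 0 8.9 8.4 -8 0 0 0; 0 8.9 8.4 -11.1 0 0 0; 0 8.9 8.4 -11.1 0 0 0; 0 8.9 8.4 -11.1 0 0 0"

```text
time_s: 3.4
position: [612.7, 204.0, 224.8]
tool_rot: [0.03, 3.139, 0.001]
ft_force: [0.1, -0.4, 0.9]
grip_width: -0.2
```

Run:
```python
from h import *
import cv2
s=state();print(s["time_s"],s["position"],s["ft_force"])
a=capture("wrist");b=capture("side")
cv2.imwrite("pics/w2.png",np.hstack([a["pixels"][150:,100:500],cv2.resize(b["pixels"][165:300,140:300],None,fx=2,fy=2)])[:,:,::-1])  if 0 else None
A=a["pixels"][:,:,::-1];B=cv2.resize(b["pixels"][165:305,120:307,::-1],None,fx=3,fy=3)
cv2.imwrite("pics/w2.png",A);cv2.imwrite("pics/s2.png",B)
```

```text
3.4 [612.72234332 204.04176553 224.7651493 ] [ 0.06222864 -0.4051584   0.87303992]
```

View pics/w2.png

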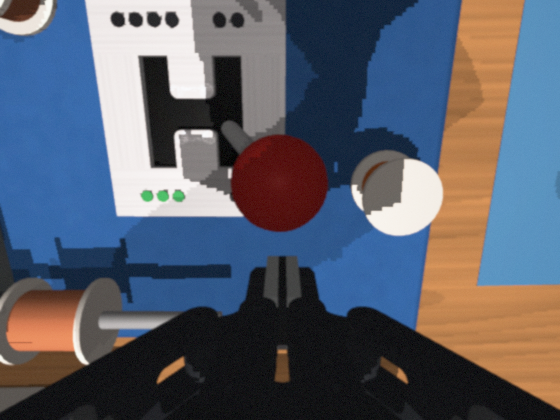

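View pics/s2.png

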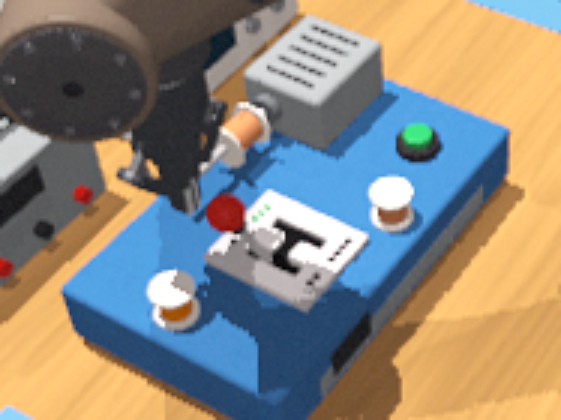

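The closed fingertips are just beyond the knob (279,183) and lined up with it. I'll push it toward the robot in small steps.

servo_tool --targets "0 -1 0 0 0 0 0; 0 -1.6 0 0 0 0 0; 0 -2.1 0 0 0 0 0; 0 -2.6 0 0 0 0 0; 0 -3.1 0 0 0 0 0; 0 -3.5 0 0 0 0 0; 0 -3.8 0 0 0 0 0; 0 -3.8 0 0 0 0 0"

```text
time_s: 4.5
position: [573.8, 204.1, 222.8]
tool_rot: [-0.03, -3.141, 0.0]
ft_force: [0.3, -0.2, 0.8]
grip_width: 0.2
```

```bash
cat > look.py <<'E'
from h import *
import cv2,sys,pickle
n=sys.argv[1]
s=state();print(s["time_s"],s["position"],s["ft_force"])
a=capture("wrist")
cv2.imwrite(f"pics/{n}.png",a["pixels"][:,:,::-1])
pickle.dump((s,a),open(f"{n}.pkl","wb"))
E
python3 look.py w3
```

```text
4.5 [573.80633855 204.11554057 222.79576649] [ 0.31626988 -0.15131489  0.83964244]
```

View pics/w3.png

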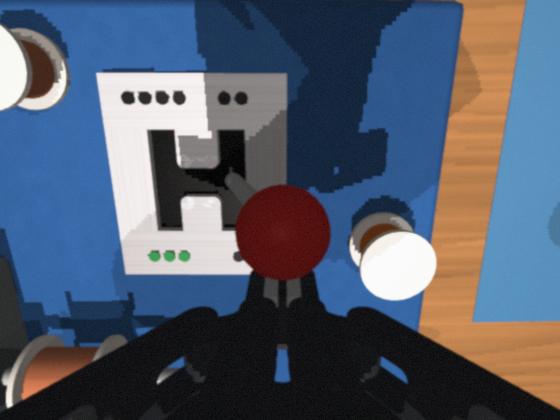

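Run:
```python
from h import *
import pickle
np.set_printoptions(precision=1,suppress=True)
s,c=pickle.load(open("w3.pkl","rb"));C=wcam(s,c)
print("knob",onz(C,(283,232),170))
for uv in [(157,130),(244,130),(240,229),(163,229),(97,73),(287,73),(127,274),(200,166),(200,196),(231,178)]: print(uv,onz(C,uv,92))
```

```text
knob [545.  203.9 170. ]
(157, 130) [511.6 132.7  92. ]
(244, 130) [512.5 182.3  92. ]
(240, 229) [572.7 176.8  92. ]
(163, 229) [571.8 128.8  92. ]
(97, 73) [480.8 103.9  92. ]
(287, 73) [482.7 207.3  92. ]
(127, 274) [602.5 101.7  92. ]
(200, 166) [532.8 155.4  92. ]
(200, 196) [551.  153.8  92. ]
(231, 178) [540.3 173.2  92. ]
```

servo_tool --targets "0 1.5 0 0 0 0 0; 0 1.5 2.5 0 0 0 0; 0 1.5 5 0 0 0 0; 0 0 5 0 0 0 0; 0 -3 5 0 0 0 0; 0 -3 5 0 0 0 0; 0 -3 4.6 0 0 0 0; 0 -3 4.2 0 0 0 0; 0 -3 4.2 0 0 0 0"

```text
time_s: 5.68
position: [544.4, 245.7, 222.8]
tool_rot: [-0.032, -3.141, 0.0]
ft_force: [1.5, 0.2, -0.0]
grip_width: -0.1
```

```bash
python3 look.py w4
```

```text
5.675 [544.4140351  245.67749814 222.77156164] [ 1.5477573   0.2255486  -0.01754779]
```

View pics/w4.png

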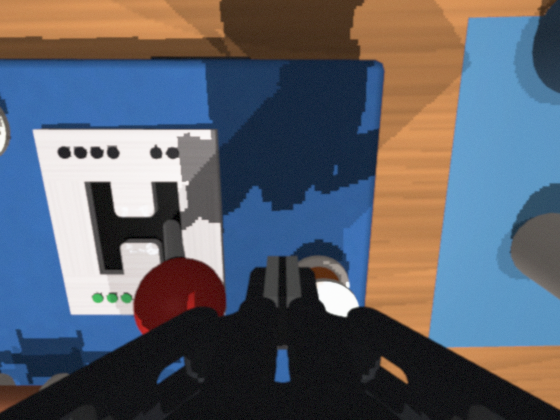

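Run:
```python
from h import *
import pickle
np.set_printoptions(precision=1,suppress=True)
s,c=pickle.load(open("w4.pkl","rb"));C=wcam(s,c)
print("knob",onz(C,(180,301),170), onz(C,(180,301),172))
for uv in [(134,215),(134,243),(173,228)]: print(uv,onz(C,uv,92))
```

```text
knob [544.8 203.  170. ] [543.6 203.7 172. ]
(134, 215) [532.9 153.7  92. ]
(134, 243) [551.4 151.   92. ]
(173, 228) [541.8 176.7  92. ]
```

servo_tool --targets "0 0 -0.8 0 0 0 0; 0 0 -1.6 0 0 0 0; 0 0 -2.3 0 0 0 0; 0 0 -3 0 0 0 0; 0 0 -3.7 0 0 0 0; 0 -0.1 -4.4 0 0 0 0; 0 -0.1 -5.2 0 0 0 0; 0 -0.1 -6 0 0 0 0; 0 -0.1 -6.8 0 0 0 0; 0 -0.2 -7.6 0 0 0 0; 0 -0.2 -8.2 0 0 0 0; 0 -0.2 -8.2 0 0 0 0"

```text
time_s: 7.22
position: [542.3, 163.4, 223.4]
tool_rot: [0.031, 3.141, -0.0]
ft_force: [-0.0, -0.8, 3.9]
grip_width: 0.1
```

```bash
python3 look.py w5
```

```text
7.225 [542.31051624 163.41262575 223.39677041] [-0.04918886 -0.8248756   3.91011396]
```

View pics/w5.png

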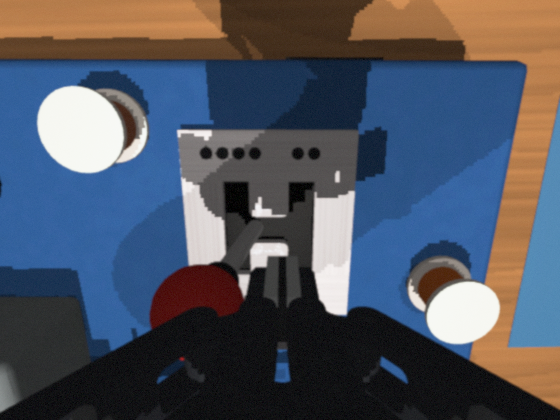

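Run:
```python
from h import *
import pickle
np.set_printoptions(precision=1,suppress=True)
s,c=pickle.load(open("w5.pkl","rb"));C=wcam(s,c)
for z in (170,174,178): print("knob",onz(C,(197,309),z))
```

```text
knob [547.1 127.1 170. ]
knob [544.4 128.3 174. ]
knob [541.8 129.5 178. ]
```

servo_tool --targets "0 0 -0.6 0 0 0 0; 0 0 -1.2 0 0 0 0; 0 0 -1.7 0 0 0 0; 0 0 -2.2 0 0 0 0; 0 0 -2.2 0 0 0 0"

```text
time_s: 7.9
position: [541.9, 141.7, 222.7]
tool_rot: [-0.031, -3.141, 0.001]
ft_force: [0.1, 0.3, -0.5]
grip_width: -0.0
```

```bash
python3 look.py w6
```

```text
7.9 [541.92104148 141.65156194 222.72119993] [ 0.10200509  0.34352985 -0.50709314]
```

View pics/w6.png

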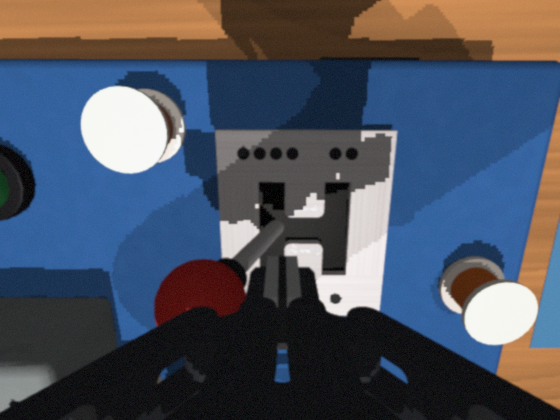

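servo_tool --targets "0 0 -0.2 0 0 0 0; 0 0 -0.3 0 0 0 0; 0 0 -0.3 0 0 0 0; 0 0 1.4 0 0 0 0; 0 -1 1.6 0 0 0 0; 0 -5 1.6 0 0 0 0; 0 -5 1.6 0 0 0 0; 0 -5 0 0 0 0 0; 0 -5 -3.6 0 0 0 0; 0 -5 -3.6 0 0 0 0; 0 -5 -3.6 0 0 0 0"

```text
time_s: 9.32
position: [492.6, 105.8, 223.0]
tool_rot: [0.032, 3.141, 0.0]
ft_force: [0.7, 0.0, -0.8]
grip_width: -0.3
```

```bash
python3 look.py w7;  python3 - <<'E'
from h import *
import cv2
b=capture("side");cv2.imwrite("pics/s7.png",cv2.resize(b["pixels"][165:305,120:307,::-1],None,fx=3,fy=3))
E
```

```text
9.325 [492.55457176 105.78218045 222.98133079] [ 0.66005953  0.04120925 -0.78496934]
```

View pics/w7.png

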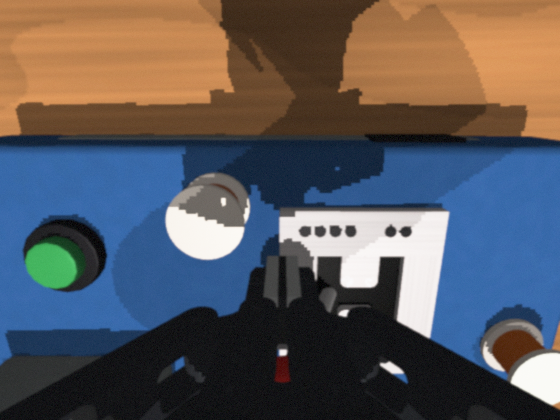

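View pics/s7.png

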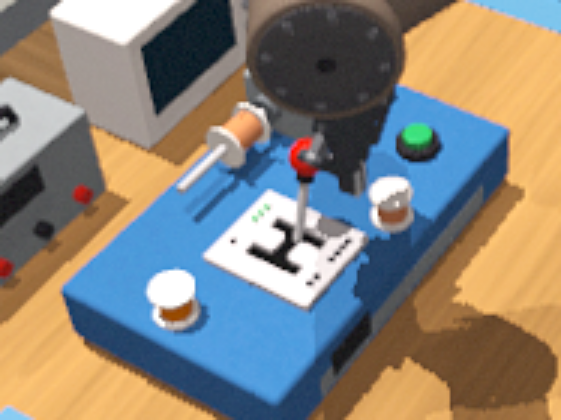

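servo_tool --targets "0 1 0 0 0 0 0; 0 1.7 0 0 0 0 0; 0 2.4 0 0 0 0 0; 0 3.1 0 0 0 0 0; 0 3.8 0 0 0 0 0; 0 4.5 0 0 0 0 0; 0 5.2 0 0 0 0 0; 0 5.9 0 0 0 0 0; 0 6.5 0 0 0 0 0; 0 6.5 0 0 0 0 0"

```text
time_s: 10.68
position: [557.7, 106.2, 222.9]
tool_rot: [0.031, 3.141, 0.0]
ft_force: [0.8, -0.4, 1.1]
grip_width: 0.1
```

```bash
python3 look.py w8;  python3 - <<'E'
from h import *
import cv2
b=capture("side");cv2.imwrite("pics/s8.png",cv2.resize(b["pixels"][165:305,120:307,::-1],None,fx=3,fy=3))
E
```

```text
10.675 [557.65118562 106.17789002 222.88115657] [ 0.77407811 -0.43217172  1.0668382 ]
```

View pics/s8.png

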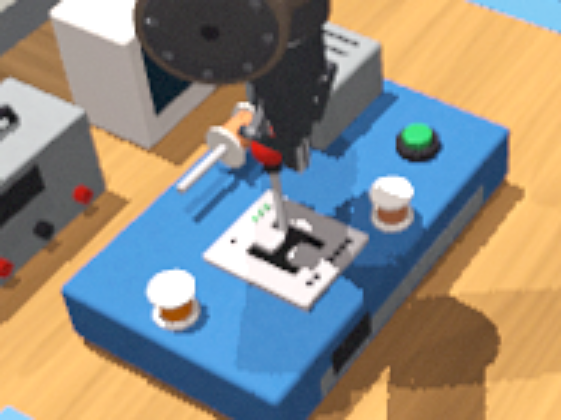

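servo_tool --targets "0 0.3 0 0 0 0 0; 0 0.5 0 0 0 0 0; 0 0.7 0 0 0 0 0; 0 0.7 0 0 0 0 0"

```text
time_s: 11.28
position: [564.2, 106.1, 222.9]
tool_rot: [0.03, 3.141, -0.0]
ft_force: [-0.7, -0.4, 0.1]
grip_width: 0.2
```

servo_tool --targets "0 0.1 0 0 0 0 0; 0 0.2 0 0 0 0 0; 0 0.2 0 0 0 0 0"

```text
time_s: 11.65
position: [566.1, 106.1, 222.9]
tool_rot: [-0.03, -3.141, 0.0]
ft_force: [-0.3, 0.3, -1.1]
grip_width: 0.1
```

servo_tool --targets "0 0.1 0 0 0 0 0; 0 0.2 0 0 0 0 0; 0 0.2 0 0 0 0 0"

```text
time_s: 12.02
position: [567.6, 106.1, 222.6]
tool_rot: [-0.031, -3.14, 0.0]
ft_force: [-3.7, 0.7, -0.2]
grip_width: -0.1
```

```bash
python3 look.py w9;  python3 - <<'E'
from h import *
import cv2
b=capture("side");cv2.imwrite("pics/s9.png",cv2.resize(b["pixels"][165:305,120:307,::-1],None,fx=3,fy=3))
E
```

```text
12.025 [567.61024985 106.05422382 222.55106611] [-3.74059356  0.73515431 -0.15418036]
```

View pics/s9.png

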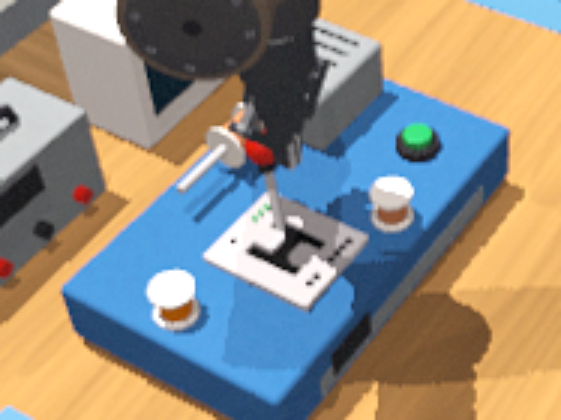

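View pics/w9.png

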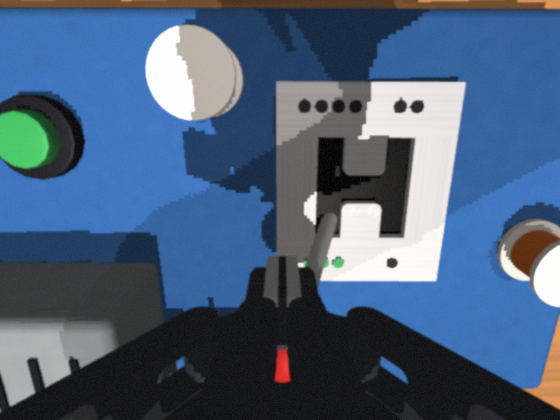

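servo_tool --targets "0 0.1 0 0 0 0 0; 0 0.2 0 0 0 0 0; 0 0.2 0 0 0 0 0"

```text
time_s: 12.5
position: [569.0, 105.9, 222.2]
tool_rot: [-0.031, -3.139, 0.001]
ft_force: [-6.8, 0.4, -1.3]
grip_width: -0.1
```

servo_tool --targets "0 -1 0 0 0 0 0; 0 -4 0 0 0 0 0; 0 -7 0 2 0 0 0; 0 -7 -4 5 0 0 0; 0 -7 -10 5 0 0 0; 0 -6.1 -14.3 5 0 0 0; 0 -6.1 -14.3 5 0 0 0; 0 -6.1 -14.3 3 0 0 0; 0 -6.1 -14.3 3 0 0 0; 0 -6.1 -14.3 3 0 0 0"

```text
time_s: 13.75
position: [509.6, -36.4, 253.7]
tool_rot: [0.029, 3.14, -0.0]
ft_force: [0.6, 0.5, -0.6]
grip_width: 0.1
```

```bash
python3 look.py w10;  python3 - <<'E'
from h import *
import cv2
b=capture("side");cv2.imwrite("pics/s10.png",cv2.resize(b["pixels"][165:305,120:307,::-1],None,fx=3,fy=3))
b=capture("top");cv2.imwrite("pics/t10.png",cv2.resize(b["pixels"][120:220,180:330,::-1],None,fx=5,fy=5))
E
```

```text
13.75 [509.57134936 -36.39635767 253.73577869] [ 0.56807037  0.5087468  -0.56071548]
```

View pics/s10.png

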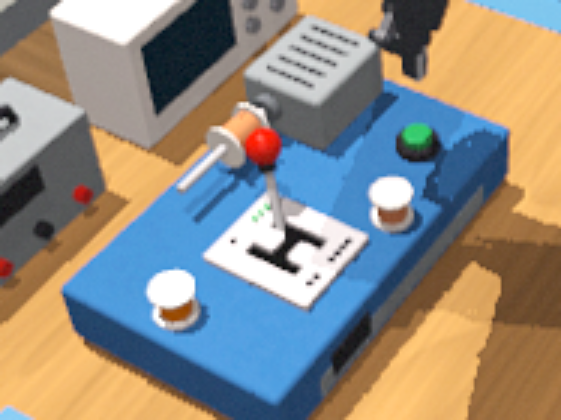

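View pics/w10.png

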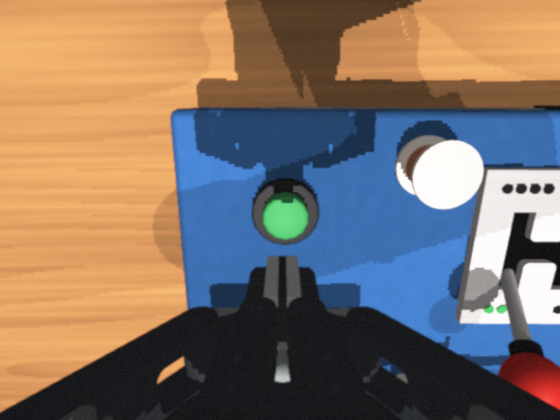

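View pics/t10.png

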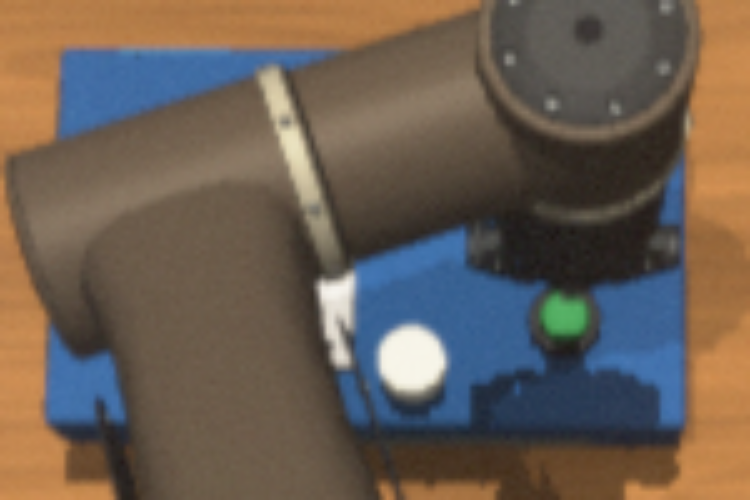

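Run:
```python
from h import *
import pickle
np.set_printoptions(precision=1,suppress=True)
S=cam("side")
print(onz(S,((263.5)/3-.5+120,(146.5)/3-.5+165),162))
s,c=pickle.load(open("w10.pkl","rb"));C=wcam(s,c)
print(onz(C,(543,398),162), onz(C,(286,216),98),onz(C,(286,216),100),onz(C,(440,174),119))
yaw=np.radians(-1.1);g=np.array([541.,154.])
for f in (.2,.3,.36):
  for a in (.31,.37):
    d=[150*np.sin(f),-150*np.cos(f)*np.sin(a)];z=30+150*np.cos(f)*np.cos(a)
    X=[g[0]+np.cos(yaw)*d[0]-np.sin(yaw)*d[1],g[1]+np.sin(yaw)*d[0]+np.cos(yaw)*d[1],z]
    p=proj(S,X);print(f,a,X,"sidezoom",(p[0]-119.5)*3,(p[1]-164.5)*3,"wrist",proj(C,X))
import cv2
hs=cv2.cvtColor(c["pixels"],cv2.COLOR_RGB2HSV)
m=((hs[...,0]<8)|(hs[...,0]>172))&(hs[...,1]>150);ys,xs=np.nonzero(m[330:,480:]);print(xs.min()+480,xs.max()+480,ys.min()+330)
```

```text
[592.5 107.2 162. ]
[604.  115.6 162. ] [509.  -34.9  98. ] [508.4 -34.9 100. ] [476.8  58.3 119. ]
0.2 0.31 [np.float64(569.9339664779693), np.float64(108.58950716275841), np.float64(170.0025454201836)] sidezoom 280.81176735185704 149.32088033432356 wrist [553.9 360.7]
0.2 0.37 [np.float64(569.7743509988001), np.float64(100.27662565236307), np.float64(167.0614306553872)] sidezoom 286.27870573901885 146.42965369384314 wrist [534.7 356.8]
0.3 0.31 [np.float64(584.4806447834883), np.float64(109.44202432386784), np.float64(166.46985136966086)] sidezoom 268.34202304059863 147.35175363599612 wrist [545.  377.4]
0.3 0.37 [np.float64(584.3250568929028), np.float64(101.33890233581786), np.float64(163.60294996005968)] sidezoom 273.71253232410004 144.55987017430996 wrist [527.2 373.5]
0.36 0.31 [np.float64(593.0092567235642), np.float64(110.16796624485286), np.float64(163.69289447068616)] sidezoom 261.03675316537715 146.87399770610995 wrist [539.7 385.6]
0.36 0.37 [np.float64(592.8568348133166), np.float64(102.22973064219944), np.float64(160.88433020711517)] sidezoom 266.32028746962897 144.15089313879167 wrist [522.7 381.8]
499 559 352
```

Lever is home in third: the side-view knob pixel matches fore ≈0.36. Next I press the button.

servo_tool --targets "0 0 0 -4 0 0 0; 0 0 0 -7 0 0 0; 0 0 0 -7.5 0 0 0; 0 0 0 -7.8 0 0 0; 0 0 0 -8.1 0 0 0; 0 0 0 -8.4 0 0 0; 0 0 0 -8.4 0 0 0"

```text
time_s: 14.82
position: [509.6, -36.9, 172.2]
tool_rot: [0.029, 3.139, -0.0]
ft_force: [-12.0, 2.1, 27.8]
grip_width: 0.1
```

```bash
python3 look.py w11;  python3 - <<'E'
from h import *
import cv2
s=state();print(s["moment"],s["ft_force"],s["position"])
b=capture("side");cv2.imwrite("pics/s11.png",cv2.resize(b["pixels"][140:280,180:320,::-1],None,fx=4,fy=4))
E
```

```text
14.825 [509.60930269 -36.88190449 172.20335034] [-11.96544647   2.09582547  27.79192022]
[ 0.6863667   4.2419258  -0.01172025] [-11.50130084   1.94073246  28.11502354] [509.57956018 -36.88767782 172.18557775]
```

View pics/s11.png

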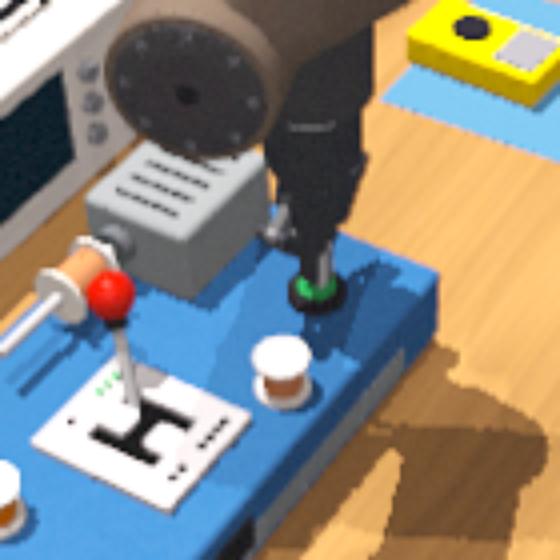

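View pics/w11.png

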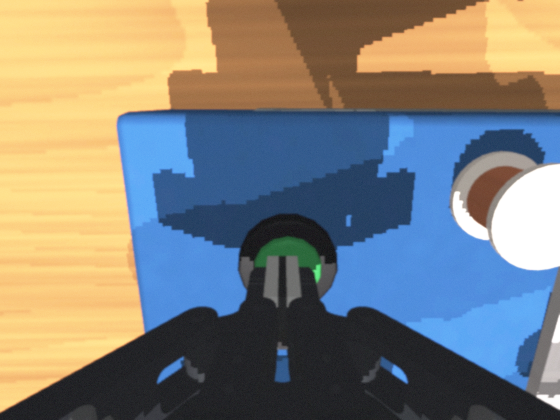

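servo_tool --targets "0 0 0 0.2 0 0 0; 0 0 0 0.3 0 0 0; 0 0 0 0.3 0 0 0; 0 0 0 0.3 0 0 0"

```text
time_s: 15.42
position: [509.5, -36.8, 172.6]
tool_rot: [0.03, 3.14, 0.0]
ft_force: [-3.4, -0.8, 9.5]
grip_width: -0.0
```

servo_tool --targets "0 0 0 0.2 0 0 0; 0 0 0 0.2 0 0 0; 0 0 0 0.2 0 0 0"

```text
time_s: 15.8
position: [509.5, -36.8, 174.0]
tool_rot: [0.03, 3.141, 0.0]
ft_force: [0.3, -1.1, 3.5]
grip_width: 0.4
```

servo_tool --targets "0 0 0 0.2 0 0 0; 0 0 0 0.2 0 0 0; 0 0 0 0.2 0 0 0"

```text
time_s: 16.18
position: [509.4, -36.8, 176.0]
tool_rot: [0.03, 3.141, 0.0]
ft_force: [0.5, -0.8, 2.3]
grip_width: -0.3
```

servo_tool --targets "0 0 0 0.2 0 0 0; 0 0 0 0.2 0 0 0; 0 0 0 0.2 0 0 0"

```text
time_s: 16.55
position: [509.0, -36.8, 177.8]
tool_rot: [-0.03, -3.141, -0.0]
ft_force: [1.2, 1.8, 1.4]
grip_width: -0.1
```

servo_tool --targets "0 0 0 0.2 0 0 0; 0 0 0 0.2 0 0 0; 0 0 0 0.2 0 0 0"

```text
time_s: 16.92
position: [508.8, -36.9, 179.7]
tool_rot: [-0.031, -3.141, 0.0]
ft_force: [-0.4, 0.5, 0.3]
grip_width: 0.2
```

The spring force fades over about 6 mm as I lift, so the button did go right down. Now I retract and check.

servo_tool --targets "0 0 0 4 0 0 0; 0 0 0 10 0 0 0; 0 0 0 12 0 0 0; 0 -2 -6 12 0 0 0; 0 -6 -12 12 0 0 0; 0 -10 -18 12 0 0 0; 0 -12 -24 12 0 0 0; 0 -14 -30 12 0 0 0; 0 -16 -34 12 0 0 0; 0 -16 -34 12 0 0 0; 0 -16 -34 12 0 0 0; 0 -16 -34 12 0 0 0; 0 -16 -34 12 0 0 0"

```text
time_s: 18.55
position: [349.8, -375.8, 300.1]
tool_rot: [0.027, 3.141, -0.0]
ft_force: [0.2, -0.4, 0.3]
grip_width: -0.0
```

Run:
```python
from h import *
import cv2
s=state();print(s["time_s"],s["position"],s["dq"],s["ft_force"])
b=capture("side");cv2.imwrite("pics/s12.png",cv2.resize(b["pixels"][165:310,140:300,::-1],None,fx=4,fy=4,interpolation=cv2.INTER_CUBIC))
b=capture("top");cv2.imwrite("pics/t12.png",b["pixels"][:,:,::-1])
```

```text
18.55 [ 349.80298922 -375.84624385  300.07321155] [-0.00293974  0.00178322  0.00136419 -0.00096505  0.00037246  0.00170406] [ 0.24155598 -0.38583792  0.27959008]
```

View pics/s12.png

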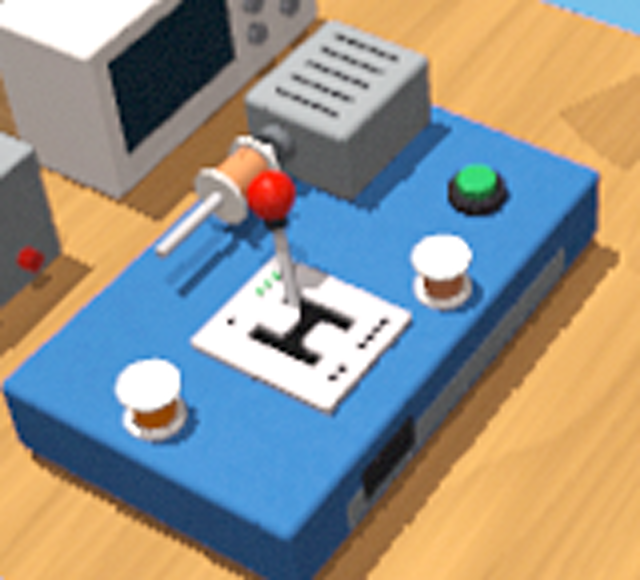

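View pics/t12.png

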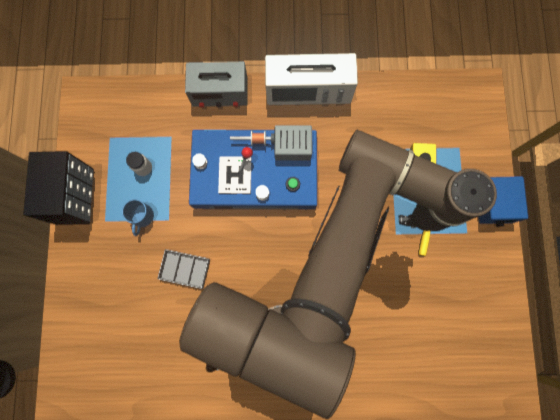

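The lever is in third: top-view knob at (247,153), far right leg. The button is back out, and the spools, mug, jar and tray are where they started. I'll run one last numeric check and hand in.

Run:
```python
from h import *
import cv2
P=[]
for n,(r,c) in (("top",(slice(125,205),slice(195,312))),("side",(slice(180,300),slice(150,300)))):
    k=cam(n);hs=cv2.cvtColor(np.ascontiguousarray(k["pixels"]),cv2.COLOR_RGB2HSV)[r,c]
    m=((hs[...,0]<6)|(hs[...,0]>174))&(hs[...,1]>170)
    ys,xs=np.nonzero(m);P.append((k,(np.median(xs)+c.start,np.median(ys)+r.start)));print(n,P[-1][1],len(xs))
t=tri(P);d=t.x[:2]-[541,154];print(t.x,t.fun,"offset",d)
print(hand_in())
```

```text
top (np.float64(247.0), np.float64(152.0)) 64
side (np.float64(207.0), np.float64(213.0)) 111
[596.03020435 106.30893724 161.47549604] [ 0.21727054  0.46957252 -0.45951918 -0.1337559 ] offset [ 55.03020435 -47.69106276]
the job is handed in; nothing more can be done
None
```

The winder is in third gear and the start button has been pressed and released, in that order; I handed the job in at about 19 s of the 64 s.

- **Lever:** I pushed the knob with closed fingertips back to the cross slot, across to the right, then forward until I felt the end stop (force rose to about 7 N). At the last look, just before handing in, it sat about 55 mm forward and 48 mm right of the gate centre, at 161 mm height. That matches the end of the third slot within camera error. It never entered the fourth slot.
- **Button:** the press reached about 28 N against a hard stop. Lifting off showed the spring pushing back over about 6 mm, so it went fully down and came back out. The camera put its top about 5 mm lower than where the fingers met it, so I trusted the force reading.
- **Loose things:** the spools, mug, jar and tray look unmoved. The arm hid part of the screwdriver and meter in the last picture; the visible parts were in place, and the fingertips stayed well above them.

The arm ended clear of everything, with near-zero force on the tool.

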